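# Sniff the manifold joint, then hold the probe over the waste can's vent

### The job

Leak check: take the pen-shaped vapour sniffer out of its stand and, holding it upright with its tip just above the block (a few millimetres, never touching), pass it slowly, about 2 to 3 cm a second, along the whole dark L-shaped joint on top of the aluminium manifold, from the free end of the short leg round the corner to the free end of the long leg. Then lift it over the row of bottles in the white tray, clear of their caps, and finish while still holding it, upright and motionless, with the tip centred just above (about 8 mm) the open vent tube of the one can that has an upright open tube on its cap, touching nothing. Do not disturb the cans, bottles and other things on the bench.

Things in the scene. Friction and masses are not known exactly. Their poses are not given: they have to be found in the camera images.
- sniffer: loose pen-shaped sniffer, 0.14 kg, 160 mm long, upright in the stand, tip down. Origin at the end of the TIP, z up along its length. From the tip: steel tip 8 mm across to 35 mm, dark neck 18 mm across to 75 mm, white square handle 26 x 26 mm to 160 mm (grip there; faces square to its x, y; centre of mass near 110 mm). Tip starts 10 mm above the table; free of the stand when raised 75 mm
- stand: fixed sniffer stand: round foot 64 mm across, 8 mm thick, with a grey tube 38 mm across outside, 21 mm inside; its rim is 85 mm above the table and carries the lower end of the sniffer's handle. Origin at the centre of its underside
- manifold: fixed aluminium manifold block, 150 x 110 mm (x, y), flat top 60 mm above the table with an L-shaped dark joint line 3.5 mm wide and small bolt heads 3 mm high at 11 mm or more from that line. Origin at the centre of its underside, z up. In its frame the joint runs from (-50, -35) to the corner (-50, 30) and on to (55, 30) mm
- seam_start (a point): on the top face of the manifold (60 mm above the table, z up), on the dark joint line; its axes are those of manifold; the free end of the joint's short leg (65 mm long), where the pass begins
- seam_mid1 (a point): on the top face of the manifold (60 mm above the table, z up), on the dark joint line; its axes are those of manifold; halfway along the short leg
- seam_corner (a point): on the top face of the manifold (60 mm above the table, z up), on the dark joint line; its axes are those of manifold; the corner of the L
- seam_mid2 (a point): on the top face of the manifold (60 mm above the table, z up), on the dark joint line; its axes are those of manifold; a third of the way along the long leg (105 mm long) from the corner
- seam_mid3 (a point): on the top face of the manifold (60 mm above the table, z up), on the dark joint line; its axes are those of manifold; two thirds of the way along the long leg from the corner
- seam_end (a point): on the top face of the manifold (60 mm above the table, z up), on the dark joint line; its axes are those of manifold; the free end of the long leg, where the pass ends
- tray: fixed white tray, 300 mm (its x) by 100 mm (its y), walls 30 mm high, floor 5 mm thick, holding the row of three bottles along its x; stands between the manifold and the cans. Origin at the centre of its underside. Bottle tops are 147 mm above the table
- bottle0: closed glass solvent bottle with a blue cap, 66 mm across and 142 mm tall, standing loose in the tray (its foot 5 mm above the table, so its top is at 147 mm); origin at the centre of its underside. Bystander and obstacle.
- bottle1: closed glass solvent bottle with a blue cap, 66 mm across and 142 mm tall, standing loose in the tray (its foot 5 mm above the table, so its top is at 147 mm); origin at the centre of its underside. Bystander and obstacle.
- bottle2: closed glass solvent bottle with a blue cap, 66 mm across and 142 mm tall, standing loose in the tray (its foot 5 mm above the table, so its top is at 147 mm); origin at the centre of its underside. Bystander and obstacle.
- can_vent: target: plain aluminium can 72 mm across, straight to 78 mm, shoulder to 90 mm, with a black screw cap 40 mm across up to 104 mm; loose, about 0.6 kg; origin at the centre of its underside, z up. On the cap stands an upright open steel vent tube, 24 mm outside, 16 mm inside, its rim 130 mm above the can's underside. Otherwise like the other two cans; it may stand in any of the three places
- vent_mouth (a point): centre of the vent tube's open rim, 130 mm above the underside of can_vent; z up
- can_flat: plain aluminium can 72 mm across, straight to 78 mm, shoulder to 90 mm, with a black screw cap 40 mm across up to 104 mm; loose, about 0.6 kg; origin at the centre of its underside, z up. Nothing on the cap. Bystander
- can_elbow: plain aluminium can 72 mm across, straight to 78 mm, shoulder to 90 mm, with a black screw cap 40 mm across up to 104 mm; loose, about 0.6 kg; origin at the centre of its underside, z up. A closed steel elbow 12 mm thick on the cap, bent over to its +x, up to 125 mm. Bystander
- adaptor: loose brass adaptor, 26 mm across, 30 mm tall; origin at the centre of its underside. Bystander
- wrench: loose steel wrench 150 mm long lying flat. Bystander
- jar: loose closed jar 60 mm across, 80 mm tall; origin at the centre of its underside. Bystander
There are look-alikes about, which are no part of the job. There is more than one size of the sniffer; the job needs the middle-sized.

How it is judged (in metres and radians):
On the way, in this order (a step that is already met when the one before it is completed fails the run):
1. the sniffer is lifted out of its stand in the fingers (height (world z) of sniffer above 0.087 m and contact force between the fingers and sniffer above 1 N), for 0.1 s.
2. the tip passes slowly and upright, 1 to 16 mm above the joint, within 8 mm of the start of the joint (horizontal distance between sniffer and seam_start below 0.008 m and z of sniffer in the frame of manifold between 0.061 and 0.076 m and angle between sniffer's own z axis and vertical below 0.17 rad and linear speed of sniffer below 0.07 m/s and contact force between the fingers and sniffer above 1 N), for 0.1 s.
3. the tip passes slowly and upright, 1 to 16 mm above the joint, within 8 mm of the middle of the short leg (horizontal distance between sniffer and seam_mid1 below 0.008 m and z of sniffer in the frame of manifold between 0.061 and 0.076 m and angle between sniffer's own z axis and vertical below 0.17 rad and linear speed of sniffer below 0.07 m/s and contact force between the fingers and sniffer above 1 N), for 0.1 s.
4. the tip passes slowly and upright, 1 to 16 mm above the joint, within 8 mm of the corner (horizontal distance between sniffer and seam_corner below 0.008 m and z of sniffer in the frame of manifold between 0.061 and 0.076 m and angle between sniffer's own z axis and vertical below 0.17 rad and linear speed of sniffer below 0.07 m/s and contact force between the fingers and sniffer above 1 N), for 0.1 s.
5. the tip passes slowly and upright, 1 to 16 mm above the joint, within 8 mm of a third of the long leg (horizontal distance between sniffer and seam_mid2 below 0.008 m and z of sniffer in the frame of manifold between 0.061 and 0.076 m and angle between sniffer's own z axis and vertical below 0.17 rad and linear speed of sniffer below 0.07 m/s and contact force between the fingers and sniffer above 1 N), for 0.1 s.
6. the tip passes slowly and upright, 1 to 16 mm above the joint, within 8 mm of two thirds of the long leg (horizontal distance between sniffer and seam_mid3 below 0.008 m and z of sniffer in the frame of manifold between 0.061 and 0.076 m and angle between sniffer's own z axis and vertical below 0.17 rad and linear speed of sniffer below 0.07 m/s and contact force between the fingers and sniffer above 1 N), for 0.1 s.
7. the tip passes slowly and upright, 1 to 16 mm above the joint, within 8 mm of the end of the joint (horizontal distance between sniffer and seam_end below 0.008 m and z of sniffer in the frame of manifold between 0.061 and 0.076 m and angle between sniffer's own z axis and vertical below 0.17 rad and linear speed of sniffer below 0.07 m/s and contact force between the fingers and sniffer above 1 N), for 0.1 s.
8. the tip is carried over the row of bottles, above their caps (y of sniffer in the frame of tray between -0.05 and 0.05 m and x of sniffer in the frame of tray between -0.15 and 0.15 m and height (world z) of sniffer above 0.149 m), for 0.04 s.
At the end, for the whole second after the job is handed in: The sniffer is held in the fingers (grip over 1 N), upright within 0.1 rad and still (under 20 mm/s), its tip within 6 mm sideways of the vent tube's axis and 2 to 15 mm above the rim, not touching the can, which stands upright (horizontal distance between sniffer and vent_mouth below 0.006 m and z of sniffer in the frame of can_vent between 0.132 and 0.145 m and angle between sniffer's own z axis and vertical below 0.1 rad and linear speed of sniffer below 0.02 m/s and contact force between the fingers and sniffer above 1 N and contact force between sniffer and can_vent below 0.05 N and angle between can_vent's own z axis and vertical below 0.05 rad); the arm keeps its last pose, push and grip.
It fails at once if the sniffer touches the manifold or the vented can (over 0.5 N) (contact force between sniffer and manifold above 0.5 N or contact force between sniffer and can_vent above 0.5 N).
It fails at once if the tip rushes (over 100 mm/s) along the joint, between its ends, while within 16 mm above it (linear speed of sniffer above 0.1 m/s and z of sniffer in the frame of manifold below 0.076 m and ((x of sniffer in the frame of manifold between -0.06 and -0.04 m and y of sniffer in the frame of manifold between -0.02 and 0.04 m) or (x of sniffer in the frame of manifold between -0.06 and 0.04 m and y of sniffer in the frame of manifold between 0.02 and 0.04 m))).
It fails at once if the vented can is moved more than 10 mm (distance of can_vent from where it was at the start of the episode above 0.01 m).
It fails at once if a bystander is moved more than 20 mm (distance of any of bottle0, bottle1, bottle2, can_flat, can_elbow, adaptor, wrench, jar from where it was at the start of the episode above 0.02 m).
It fails at once if a bottle, can or jar is tipped over (angle between any of bottle0, bottle1, bottle2, can_flat, can_elbow, adaptor, jar's own z axis and vertical above 0.4 rad).
It also fails if it takes over 69 s, if anything falls off the work surface, if the arm or the gripper's body presses on something with over 40 N, if the wrist force passes 120 N, or if a joint passes its speed limit or range.

### The arm

A 7-joint arm with a two-finger parallel gripper is mounted at the origin on the work surface. World frame = base frame: x ahead of the robot, y to its left, z up, the work surface at z = 0. Lengths are in mm, angles in rad, forces in N, time in s.
With the tool pointing down it reaches from about 425 to 950 mm from the base axis. Payload 4.7 kg.
Tool frame: the origin (TCP) lies at the very end of the fingers, on their centre line; the grasp point (between the pads) lies 19 mm behind it; z points along the fingers, y is the line along which they close (so a half turn about z gives the same grasp; the last joint's range is limited). The gripper opens to 85 mm and grips with 20 to 120 N. Pads are 22 mm wide; open, the fingers measure 114 mm over their backs; the gripper's body (76 mm by 85 mm) begins 54 mm behind the grasp point. The pads swing forward as they close: fully open they stand 13 mm farther back than shut.
Start: joints at [1.276, 0.469, -0.049, 1.532, 0.024, 1.141, -0.082], TCP at [177.356, -651.301, 231.335] pointing down, gripper open.
Joint ranges: [-2.59, 2.59], [-0.33, 1.99], [-1.39, 1.29], [0.1, 2.45], [-1.04, 4.18], [0.21, 1.99], [-2.66, 2.66]. Speed limits (rad/s): [2.57, 2.57, 3.14, 3.14, 3.14, 3.14, 3.14].

### API

Orientations are given as a unit quaternion [w, x, y, z].
In Python, from cell import bot gives the robot as it stands.
- The arm moves only by the tool move_arm, never from a script. Its argument "moves" is a list of rows, each a list of 7 numbers: the shift along the tool's x, y, z normalised to -1 to 1, where 1 is 25 cm, then the turn, a rotation vector about the tool's x, y, z normalised to -1 to 1, where 1 is 45 degrees, then the opening, from 0 (shut) to 1 (fully open). In form: [[x, y, z, rx, ry, rz, grip], ...]. A call has 1 to 12 rows; each row is the pose to reach, as a shift and turn from the pose commanded when the call began, along the tool's axes at that moment; what a row does not reach only later rows make up. A row lasts 1/8 s, in which the tool goes at most 62.5 mm and 10.7 degrees, less where a joint would pass 70% of its speed; a pose out of reach is approached as far as the arm can. A call with a number of a shift or a turn outside -1 to 1 is refused whole. A call with a gripper value outside its range is refused whole. The fingers move at their own pace and stop on an object; "grip_force" is the grip in N (left out, the last holds). Time passes only in rows, so rows that repeat a pose let the fingers close. It gives the time, the measured TCP pose, the force, the opening and the grip force at its end, in the units of the state.
- bot.state(): the state, without advancing time (a new reading comes with each control period).
- bot.grab_frame(name): name is "side" or "top" or "wrist"; returns the picture (384x512x3 uint8, red, green, blue); there is no depth.
- bot.get_calibration(name): a dict with "K" (3x3 intrinsics, pixels), "pose" (4x4, takes a point from camera to world coordinates). Camera axes: x right, y down, z forward; pixel columns grow to the right and rows downward; lengths in mm; the calibration is good to about 2 mm. The wrist camera is an equidistant fisheye: a pixel r from the principal point sees the ray r / f radians off the axis. A picture is of the moment at which its call begins: read the wrist's pose just before it. get_calibration takes no time and is no camera call; for the wrist camera it gives the pose at the moment of the call.
- bot.finish_job(): hands the job in; it is judged then, once.
The state is a dict: "time_s": time; "joint_positions": joint angles; "joint_velocities": joint speeds; "joint_torque": joint torques, N m; "tool_pos": TCP position; "tool_rot": TCP orientation; "contact_force": force on the tool from outside, world axes, zero at the start; "ft_torque": the same for the moment, N m; "width": opening from 0.0 (shut) to 1.0 (fully open); "finger_force": force on a finger pad.
Only numpy, scipy, OpenCV 4.12 (cv2) and the standard library are available. Lean on these libraries where they do the work, as an engineer would, in place of code of your own. Each camera call takes 0.05 s, during which the arm holds its last target. There are 200 camera calls.

## Working session

There is one attempt and no reset: what is moved stays moved. The work goes in short steps, Python scripts to look and compute and a tool call to move; the robot and the scene stay as the last step left them, time stands still between calls to the robot, and variables do not carry over. Pictures are saved under pics/ and viewed, at most 13 in all, crops included, and the job is handed in when it is done.

Besides the shell and the picture viewer there is one more tool, called after "Request:" by a JSON object that holds its "op" and its "data", one argument or row to a line. move_arm: Moves the arm, as the interface text tells. Scaled input: -1 to 1 covers 25 cm each way for a shift and 45 degrees each way for a turn. Its arguments: {"type":"object","properties":{"moves":{"type":"array","items":{"type":"array","items":{"type":"number"}}},"grip_force":{"type":"number"}},"required":["moves"]}

```bash
ls; mkdir -p pics; python3 - <<'E'
from cell import bot
import cv2,numpy as np
s=bot.state();print(s['time_s'],s['tool_pos'],s['tool_rot'],s['width'])
for n in ['side','top','wrist']:
    c=bot.get_calibration(n);print(n,np.round(c['K'],2).tolist(),np.round(c['pose'],4).tolist())
    f=bot.grab_frame(n);cv2.imwrite(f'pics/{n}0.png',f[:,:,::-1])
a=cv2.imread('pics/side0.png');b=cv2.imread('pics/top0.png')
cv2.imwrite('pics/st.png',np.vstack([a,b])[:, :] if 0 else cv2.resize(b,(800,600),interpolation=cv2.INTER_CUBIC))
cv2.imwrite('pics/sd.png',cv2.resize(a,(800,600),interpolation=cv2.INTER_CUBIC))
E
```

```text
pics
0.0 [ 177.1218318  -650.72841202  230.2425287 ] [-9.83648301e-04  9.91184644e-01  1.32483989e-01 -1.65571868e-04] 0.9994770908578536
side [[356.52, 0.0, 249.99], [0.0, 356.52, 197.2], [0.0, 0.0, 1.0]] [[-0.8786, -0.2385, 0.4138, 119.0686], [-0.4775, 0.4592, -0.7491, 680.4452], [-0.0113, -0.8557, -0.5174, 593.0474], [0.0, 0.0, 0.0, 1.0]]
top [[396.49, 0.0, 266.97], [0.0, 396.49, 189.13], [0.0, 0.0, 1.0]] [[-0.0218, -0.9929, 0.1171, 359.793], [-0.9994, 0.0249, 0.0247, -29.7624], [-0.0275, -0.1165, -0.9928, 1222.5421], [0.0, 0.0, 0.0, 1.0]]
wrist [[297.32, 0.0, 255.06], [0.0, 297.32, 196.17], [0.0, 0.0, 1.0]] [[0.263, -0.9239, -0.2779, 248.9523], [-0.9648, -0.2525, -0.0735, -632.0774], [-0.0022, 0.2874, -0.9578, 372.1055], [0.0, 0.0, 0.0, 1.0]]
```

View pics/st.png

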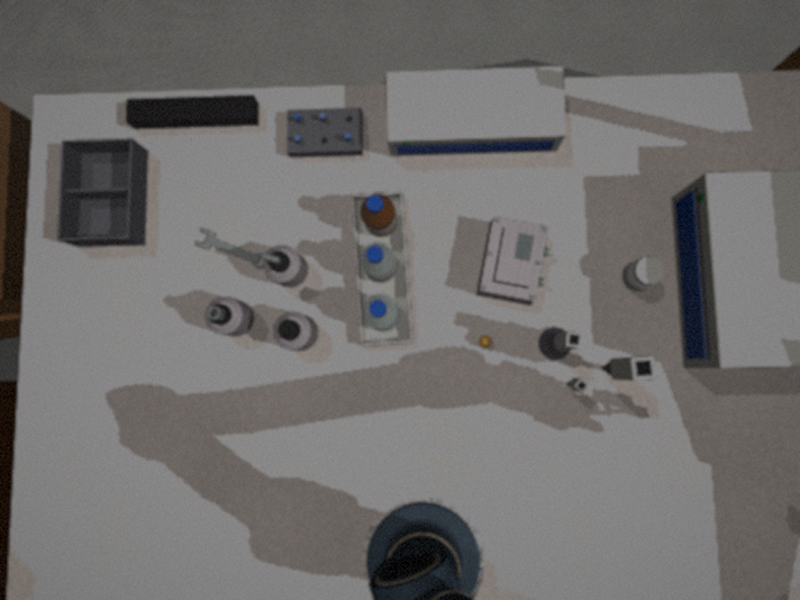

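View pics/sd.png

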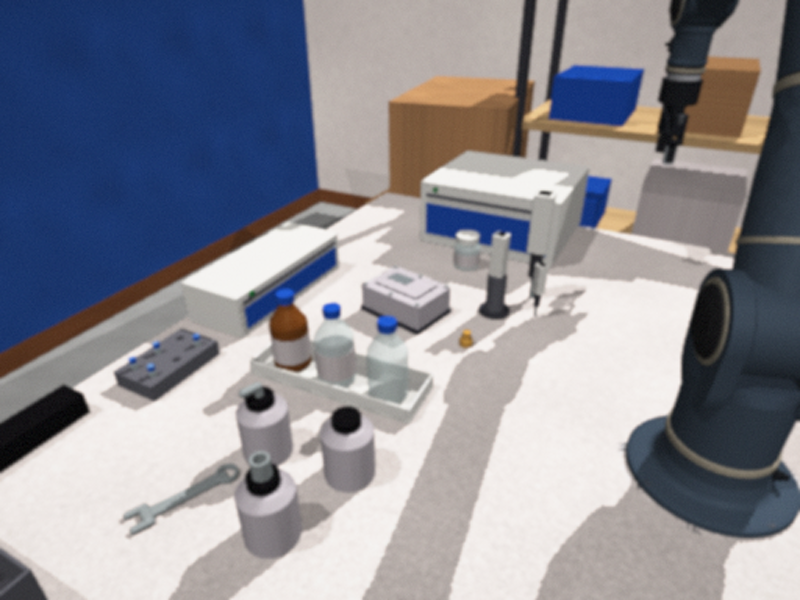

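Candidates for the sniffer (top picture, 800 px scale): the pen in the round-foot stand (573,340), a big one (643,367) and a small one (580,385). By description I want the middle-sized one, in the grey tube with the round foot (side ~500,250). The vented can is the left one (top 228,315; side 265,500). Manifold at top (515,260).

```bash
cat > h.py <<'E'
import numpy as np,cv2
from scipy.spatial.transform import Rotation as R
def ray(c,uv):
    K=np.array(c['K']);P=np.array(c['pose']);x=(uv[0]-K[0,2])/K[0,0];y=(uv[1]-K[1,2])/K[1,1]
    if c.get('fish'):
        r=np.hypot(x,y);k=np.sin(r)/max(r,1e-9);d=np.array([x*k,y*k,np.cos(r)])
    else: d=np.array([x,y,1.])
    d=P[:3,:3]@d;return P[:3,3],d/np.linalg.norm(d)
def plane(c,uv,z):
    o,d=ray(c,uv);return o+d*(z-o[2])/d[2]
def proj(c,p):
    K=np.array(c['K']);P=np.array(c['pose']);q=P[:3,:3].T@(np.array(p)-P[:3,3])
    if c.get('fish'):
        h=np.hypot(q[0],q[1]);t=np.arctan2(h,q[2]);q=np.array([q[0]/h*t,q[1]/h*t,1])
    else:q=q/q[2]
    return K[:2,:2]@q[:2]+K[:2,2]
def tri(rays):
    A=np.zeros((3,3));b=np.zeros(3)
    for o,d in rays:
        M=np.eye(3)-np.outer(d,d);A+=M;b+=M@o
    p=np.linalg.solve(A,b);return p,[np.linalg.norm((np.eye(3)-np.outer(d,d))@(p-o)) for o,d in rays]
def cal(bot,n):
    c=bot.get_calibration(n);c['fish']=n=='wrist';return c
def shot(bot,n,tag):
    import pickle
    c=cal(bot,n);s=bot.state();f=bot.grab_frame(n)[:,:,::-1].copy()
    cv2.imwrite(f'pics/{tag}.png',f);pickle.dump((c,s),open(f'pics/{tag}.pkl','wb'));return c,f,s
def load(tag):
    import pickle
    c,s=pickle.load(open(f'pics/{tag}.pkl','rb'));return c,cv2.imread(f'pics/{tag}.png'),s
def move(s,p,rot=None):
    "shift & turn units for target TCP p (mm), rot Rotation"
    q=s['tool_rot'];r=R.from_quat([q[1],q[2],q[3],q[0]])
    d=r.inv().apply(np.array(p)-s['tool_pos'])/250
    t=np.zeros(3) if rot is None else (r.inv()*rot).as_rotvec()/(np.pi/4)
    return np.round(d,4),np.round(t,4)
E
python3 - <<'E'
from cell import bot
from h import *
t=cal(bot,'top');s=cal(bot,'side');w=cal(bot,'wrist');k=.64
for n,uv,z in [('snif',(573,340),170),('big',(643,367),200),('small',(580,385),100),('man TL',(492,218),60),('TR',(549,222),60),('BR',(533,302),60),('BL',(480,294),60),('vent',(214,313),130),('flat',(290,329),104),('elbow',(275,258),104),('bot0',(375,203),147),('b2',(378,308),147),('adap',(485,341),30),('jar',(648,270),80)]:
    p=plane(t,np.array(uv)*k,z);print(n,p.round(0),'wrist px',proj(w,p).round(0),'side800',(proj(s,p)/k).round())
print(np.round(R.from_quat([.99118,.13248,0,0]).as_matrix(),2).tolist())
E
```

```text
snif [ 402. -265.  170.] wrist px [-26. -65.] side800 [501. 234.]
big [ 354. -369.  200.] wrist px [ -7. -51.] side800 [544. 205.]
small [ 324. -289.  100.] wrist px [2. 5.] side800 [541. 270.]
man TL [ 643. -147.   60.] wrist px [  41. -143.] side800 [361. 284.]
TR [ 632. -255.   60.] wrist px [  85. -152.] side800 [392. 263.]
BR [ 479. -218.   60.] wrist px [ 27. -79.] side800 [451. 287.]
BL [ 497. -119.   60.] wrist px [ -6. -77.] side800 [421. 307.]
vent [466. 361. 130.] wrist px [-125.  -24.] side800 [259. 457.]
flat [436. 231. 104.] wrist px [-107.  -20.] side800 [346. 413.]
elbow [568. 259. 104.] wrist px [-90. -70.] side800 [252. 395.]
bot0 [655.  69. 147.] wrist px [ -49. -134.] side800 [285. 292.]
b2 [466.  66. 147.] wrist px [-92. -52.] side800 [386. 319.]
adap [ 409. -128.   30.] wrist px [-11. -28.] side800 [466. 331.]
jar [ 531. -429.   80.] wrist px [ 155. -130.] side800 [467. 234.]
[[0.96, 0.26, 0.0], [0.26, -0.96, 0.0], [0.0, 0.0, -1.0]]
```

View pics/wrist0.png

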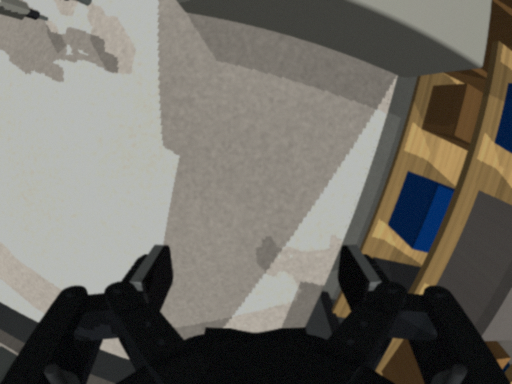

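The wrist view shows only the bench edge and, at upper left (20,12), part of a small decoy sniffer. The top and side views agree, so I'm moving in for close looks, with the arm high.

Request:
{"op": "move_arm", "data": {
  "moves": [
    [0.1,-0.1,-0.2,0,0,0,1],
    [0.3,-0.3,-0.36,0,0,0,1],
    [0.5,-0.5,-0.4,0,0,0,1],
    [0.63,-0.63,-0.4,0,0,0,1],
    [0.63,-0.63,-0.4,0,0,0,1]
  ]
}}

```text
time_s: 0.78
tool_pos: [291.3, -453.8, 332.2]
tool_rot: [0.0, 0.991, 0.136, 0.001]
contact_force: [-0.5, -0.5, -0.7]
width: 1.001
finger_force: 0.0
```

Request:
{"op": "move_arm", "data": {
  "moves": [
    [0.2,-0.2,0,0,0,0,1],
    [0.4,-0.4,0,0,0,0,1],
    [0.63,-0.63,0,0,0,0,1],
    [0.63,-0.63,0,0,0,0,1],
    [0.63,-0.63,0,0,0,0,1]
  ]
}}

```text
time_s: 1.4
tool_pos: [399.7, -262.6, 331.2]
tool_rot: [-0.0, 0.991, 0.135, 0.0]
contact_force: [-0.5, -0.9, 0.1]
width: 1.002
finger_force: 0.0
```

```bash
python3 - <<'E'
from cell import bot
from h import *
c,f,s=shot(bot,'wrist','w1');print(s['time_s'],s['tool_pos'],s['tool_rot'])
for p in [(402,-265,170),(402,-265,10),(643,-147,60),(479,-218,60)]:print(proj(c,p))
E
```

```text
1.4 [ 399.74736047 -262.60932932  331.23561619] [-1.27102775e-04  9.90841814e-01  1.35027671e-01  1.06777390e-04]
[257.4587274  179.46732856]
[256.73103189 155.80142696]
[221.93970446 -18.54285145]
[238.91342546  99.44480692]
```

View pics/w1.png

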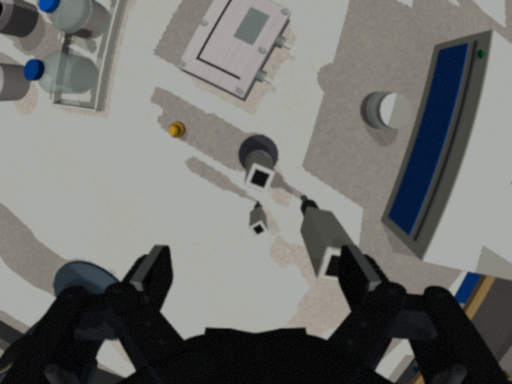

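The wrist view shows the three sniffers: target in the round-foot stand, handle top at (260,178); small decoy (259,227); big decoy (330,262). The manifold is at (240,45) with the L joint visible, the adaptor at (176,129) and the jar at (385,110).

```bash
python3 - <<'E'
from h import *
c,f,s=load('w1')
g=cv2.cvtColor(f,cv2.COLOR_BGR2GRAY)
print(g[160:196:1,240:282:2])
big=cv2.resize(f[130:240,205:355],None,fx=5,fy=5,interpolation=cv2.INTER_CUBIC);cv2.imwrite('pics/w1c.png',big)
E
```

```text
[[ 53  36  40  59  62  67  71  72  74  73  73  73  72  72  72  73  63  48
   72 140 167]
 [ 59  39  41  57  65  71  73  76  74  74  72  71  72  72  73  72  65  50
   91 155 169]
 [ 71  40  44  62  65  69  76  95  80  73  72  73  73  72  71  72  67  53
  108 161 169]
 [ 89  44  44  58  65  70  90 130 110  84  76  73  74  70  72  72  65  56
  124 163 169]
 [110  51  43  62  68  72 110 157 148 114  90  75  72  74  72  72  68  70
  138 166 168]
 [124  66  43  60  70  74 125 167 164 152 124  96  75  73  71  72  68  89
  149 164 169]
 [127  89  45  59  68  78 142 168 169 166 156 129  97  78  75  71  72 112
  152 159 168]
 [131 109  61  60  70  90 153 168 161 168 168 159 135 106  80  74  80 130
  155 159 167]
 [131 124  86  64  72 104 160 160 135 158 166 167 162 141 109  84  79 131
  155 158 165]
 [131 128 115  71  74 115 165 146  86 127 158 166 168 164 149 114  91 121
  156 158 160]
 [134 135 131  87  76 132 167 136  44  75 126 146 164 168 165 152 124 119
  150 154 158]
 [148 147 143  97  81 145 167 121  26  29  63 102 146 164 169 166 155 133
  136 148 154]
 [162 163 158  98  94 156 164  9
[... 1404 characters left out ...]
6 169 169 164 166 160 161 167 163 149 155 168 159 153 141 145
  134 143 146]
 [132 146 154 167 169 168 167 159 158 165 165 165 166 166 155 154 153 155
  151 151 153]
 [129 132 139 164 168 170 169 168 166 164 159 167 171 165 156 158 157 157
  152 155 155]
 [127 128 128 153 167 168 169 170 169 163 157 164 166 166 161 154 158 154
  152 153 157]
 [125 127 128 146 167 169 169 170 170 169 166 166 164 168 166 158 159 155
  150 153 154]
 [125 128 127 146 167 170 169 169 169 168 169 168 168 169 168 162 159 157
  154 153 152]
 [127 129 129 143 161 167 168 168 170 169 169 169 169 168 169 163 158 156
  155 153 154]
 [131 128 128 134 148 162 166 170 169 169 170 170 172 171 167 162 158 156
  153 156 154]]
```

View pics/w1c.png

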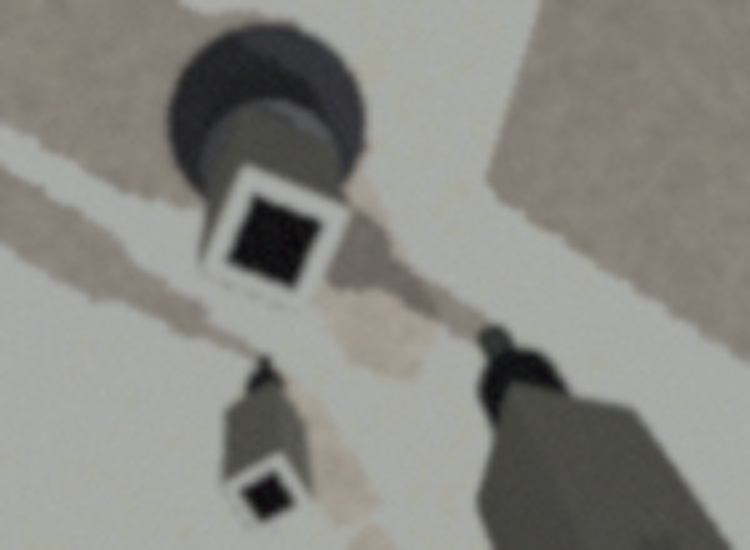

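The crop confirms the choice: a middle-sized handle with a black square top at (260,178), sitting in the grey tube over the round foot (258,152). Both decoys have no stand.

```bash
cat >> h.py <<'E'
def blacksq(c,f,guess,z,rad=18,th=75):
    g=cv2.cvtColor(f,cv2.COLOR_BGR2GRAY);m=(g<th).astype(np.uint8)
    n,l,st,ce=cv2.connectedComponentsWithStats(m)
    i=min((i for i in range(1,n) if st[i,4]>30 and st[i,4]<3000),key=lambda i:np.hypot(*(ce[i]-guess)))
    ct,_=cv2.findContours((l==i).astype(np.uint8),0,1);r=cv2.minAreaRect(ct[0]);b=cv2.boxPoints(r)
    P=np.array([plane(c,q,z)[:2] for q in b]);e=P-np.roll(P,1,0)
    a=np.degrees(np.arctan2(e[:,1],e[:,0]))%90
    return ce[i],P,np.linalg.norm(e,axis=1),a
E
python3 - <<'E'
from h import *
c,f,s=load('w1')
ce,P,L,a=blacksq(c,f,(260,178),170);print(ce,plane(c,ce,170),L,a)
print(np.degrees(R.from_quat(np.roll(s['tool_rot'],-1)).as_euler('ZYX')))
# manifold joint: print rough world
for uv in [(285,12),(245,98),(182,64),(213,0)]:print(plane(c,uv,60).round(1))
E
```

```text
[259.31216931 177.88888889] [ 404.15616228 -266.40933131  170.        ] [14.58215379 14.57021067 14.42708423 14.6467359 ] [81.69381092 82.77171226 81.98296768 83.37358487]
[ 1.55204385e+01 -1.40903953e-02 -1.79987221e+02]
[ 618.6 -245.    60. ]
[ 483.1 -225.5   60. ]
[ 509.2 -127.4   60. ]
[ 611.1 -143.4   60. ]
```

Request:
{"op": "move_arm", "data": {
  "moves": [
    [0.23,-0.04,0.1,0,0,0.17,1],
    [0.46,-0.08,0.2,0,0,0.34,1],
    [0.7,-0.12,0.32,0,0,0.514,1],
    [0.7,-0.12,0.32,0,0,0.514,1],
    [0.7,-0.12,0.32,0,0,0.514,1]
  ]
}}

```text
time_s: 2.08
tool_pos: [558.8, -191.7, 250.5]
tool_rot: [0.0, 0.998, -0.07, -0.001]
contact_force: [-0.0, 0.5, 0.1]
width: 0.996
finger_force: 0.0
```

```bash
python3 - <<'E'
from cell import bot
from h import *
c,f,s=shot(bot,'wrist','w2');print(s['time_s'],s['tool_pos'],s['tool_rot'])
E
```

```text
2.075 [ 558.81949613 -191.66835954  250.45391012] [ 2.86668123e-04  9.97572479e-01 -6.96277631e-02 -1.02041091e-03]
```

View pics/w2.png

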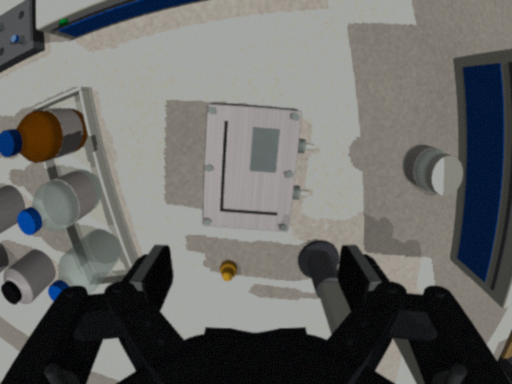

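The L joint is clear: free end of the short leg ~(278,214), corner ~(222,210), free end of the long leg ~(224,121).

```bash
cat >> h.py <<'E'
M0=np.array([[-50,-35],[-50,30],[55,30]],float)
def seam(c,f,box,z=60,th=80):
    x0,y0,x1,y1=box;g=cv2.cvtColor(f,cv2.COLOR_BGR2GRAY)[y0:y1,x0:x1]
    n,l,st,ce=cv2.connectedComponentsWithStats((g<th).astype(np.uint8))
    i=1+np.argmax(st[1:,4]);v,u=np.nonzero(l==i)
    Q=np.array([plane(c,(a+x0,b+y0),z)[:2] for a,b in zip(u,v)])
    w=(255-g[v,u].astype(float))
    return Q,st[i],np.c_[u+x0,v+y0]
def fitL(Q,p0):
    # rigid fit of the two-leg polyline to dark points: distances to the L and span ends
    from scipy.optimize import least_squares
    def T(p,a):return a@np.array([[np.cos(p[2]),-np.sin(p[2])],[np.sin(p[2]),np.cos(p[2])]]).T+p[:2]
    def res(p):
        r=R.from_euler('z',-p[2]).as_matrix()[:2,:2];m=(Q-p[:2])@r.T
        d1=np.hypot(m[:,0]+50,m[:,1]-np.clip(m[:,1],-35,30));d2=np.hypot(m[:,1]-30,m[:,0]-np.clip(m[:,0],-50,55))
        return np.minimum(d1,d2)
    s=least_squares(res,p0);return s.x,T(s.x,M0),np.sqrt(np.mean(s.fun**2))
E
python3 - <<'E'
from h import *
c,f,s=load('w2')
Q,st,px=seam(c,f,(213,112,292,222));print(st,len(Q),px.min(0),px.max(0))
p,L,e=fitL(Q,(560,-185,-.1));print(p,np.degrees(p[2]),e);print(L)
for uv in [(278,214),(222,210),(224,121)]:print(plane(c,uv,60).round(1))
print('dist check', Q[np.argmin(Q[:,0]+Q[:,1])],Q[np.argmax(Q[:,0])])
# same in w1 for height
c1,f1,s1=load('w1')
Q1,st1,px1=seam(c1,f1,(190,0,290,100));print(st1,len(Q1))
if len(Q1)>40:print(fitL(Q1,(560,-185,-.1)))
E
```

```text
[  8   9  56  94 291] 291 [221 121] [276 214]
[ 5.64906807e+02 -1.85939334e+02 -2.15743696e-01] -12.361203264116359 0.6950477787852103
[[ 508.57334612 -209.42424768]
 [ 522.48815242 -145.93111289]
 [ 625.05398555 -168.40887692]]
[ 507.4 -212.3   60. ]
[ 521.7 -146.9   60. ]
[ 624.3 -166.2   60. ]
dist check [ 509.02917454 -210.03572457] [ 623.96068926 -168.40935993]
[  7   0  42  79 152] 152
(array([ 5.64610022e+02, -1.85917417e+02, -2.16419067e-01]), array([[ 508.26071268, -209.36427987],
       [ 522.21839721, -145.88055721],
       [ 624.76902612, -168.42758606]]), np.float64(0.558715343350503))
```

Two views agree on the joint to 0.3 mm at 60 mm height. Next, back over the sniffer for a second view.

Request:
{"op": "move_arm", "data": {
  "moves": [
    [-0.19,0.13,0,0,0,0,1],
    [-0.38,0.25,0,0,0,0,1],
    [-0.572,0.382,0,0,0,0,1],
    [-0.572,0.382,0,0,0,0,1],
    [-0.572,0.382,0,0,0,0,1]
  ]
}}

```text
time_s: 2.75
tool_pos: [404.3, -265.7, 252.6]
tool_rot: [0.001, 0.998, -0.07, 0.001]
contact_force: [1.1, -0.1, -0.6]
width: 1.003
finger_force: 0.0
```

```bash
python3 - <<'E'
from cell import bot
from h import *
c,f,s=shot(bot,'wrist','w3');print(s['time_s'],s['tool_pos'],s['tool_rot'])
c1,f1,s1=load('w1')
g=proj(c,(404,-266.4,170))
ce,P,L,a=blacksq(c,f,g,170);ce1=(259.31,177.89);print(g,ce,plane(c,ce,170),L,a)
print(tri([ray(c,ce),ray(c1,ce1)]))
r=R.from_euler('ZYX',[-7.7,0,180],degrees=True);print(move(s,(404,-266.4,120),r))
E
```

```text
2.75 [ 404.33565328 -265.69941818  252.61657238] [ 8.39142515e-04  9.97535523e-01 -7.01481893e-02  1.18657464e-03]
[255.79241405 205.04575095] [255.94202899 204.68695652] [ 404.28085154 -266.55949676  170.        ] [15.08568623 14.18487183 15.08887947 14.46280729] [81.49906674 81.95615685 82.55455995 81.94486488]
(array([ 403.87421322, -266.50491793,  168.74643169]), [np.float64(0.0031018914042377672), np.float64(0.0031018914042406057)])
(array([-0.0023,  0.0022,  0.5305]), array([ 0.0019, -0.0032, -0.0077]))
```

Request:
{"op": "move_arm", "data": {
  "moves": [
    [0,0.003,0.15,0,0,0,1],
    [0,0.003,0.3,0,0,0,1],
    [0,0.003,0.45,0,0,0,1],
    [0,0.003,0.53,0,0,0,1],
    [0,0.003,0.53,0,0,0,1],
    [0,0.003,0.53,0,0,0,0.2],
    [0,0.003,0.53,0,0,0,0],
    [0,0.003,0.53,0,0,0,0],
    [0,0.003,0.53,0,0,0,0],
    [0,0.003,0.53,0,0,0,0]
  ],
  "grip_force": 50
}}

```text
time_s: 4.05
tool_pos: [405.1, -265.7, 119.6]
tool_rot: [0.0, 0.998, -0.069, 0.001]
contact_force: [-1.0, -0.0, 6.9]
width: 0.298
finger_force: 51.0
```

Request:
{"op": "move_arm", "data": {
  "moves": [
    [0,0,-0.06,0,0,0,0],
    [0,0,-0.15,0,0,0,0],
    [0,0,-0.25,0,0,0,0],
    [0,0,-0.35,0,0,0,0],
    [0,0,-0.42,0,0,0,0],
    [0,0,-0.42,0,0,0,0],
    [0,0,-0.42,0,0,0,0]
  ]
}}

```text
time_s: 4.92
tool_pos: [404.0, -265.0, 223.2]
tool_rot: [-0.0, 0.998, -0.069, -0.001]
contact_force: [-0.5, 0.2, -1.5]
width: 0.301
finger_force: 50.5
```

```bash
python3 - <<'E'
from cell import bot
from h import *
s=bot.state();print(s['time_s'],s['tool_pos'],s['tool_rot'],s['contact_force'],s['width'],s['finger_force'])
W,S,T=[shot(bot,n,n[0]+'4')[1] for n in('wrist','side','top')]
cs=cal(bot,'side');u=proj(cs,(404,-266,115)).round().astype(int);print(u)
a=cv2.resize(S[u[1]-60:u[1]+50,u[0]-45:u[0]+45],(430,525),interpolation=cv2.INTER_CUBIC)
b=cv2.resize(W,(370,278));b=cv2.copyMakeBorder(b,0,525-278,0,0,0)
cv2.imwrite('pics/v4.png',np.hstack([a,b]))
E
```

```text
4.925 [ 403.95964446 -265.04095453  223.17218435] [-3.09885348e-04  9.97622863e-01 -6.89063614e-02 -6.63798953e-04] [-0.48455852  0.22512589 -1.47614208] 0.300909977665215 50.486215353012085
[319 166]
```

View pics/v4.png

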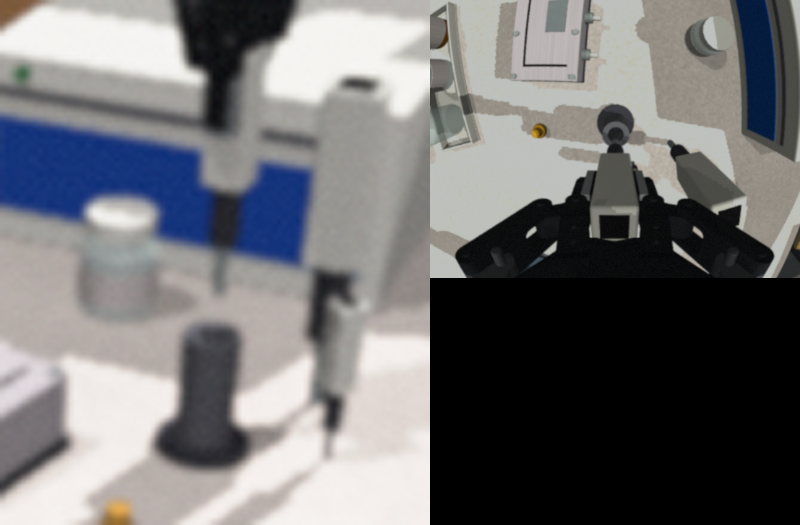

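The sniffer is held upright, clear of the stand: side crop tip (220,293), wrist view tip ~(616,145) over the stand. Measuring the tip's offset in the tool frame.

```bash
python3 - <<'E'
from h import *
cs,S,s=load('s4');cw,W,_=load('w4')
r=R.from_quat(np.roll(s['tool_rot'],-1));t=s['tool_pos']
# z of tip: side ray closest to vertical line at xy
for uv in [(320.0,167.4)]:
    p,e=tri([ray(cs,uv),(np.array([404.,-266,0]),np.array([0,0,1.]))]);print('side tip',p,e,p[2]-t[2])
print('pred tip px wrist',proj(cw,t+[0,0,-109.6]),'side',proj(cs,t+[0,0,-109.6]))
g=proj(cw,t+[0,0,51]);print('pred top',g)
gr=cv2.cvtColor(W,cv2.COLOR_BGR2GRAY)
print(gr[188:216:2,246:272:2]);print(gr[280:330:4,216:296:4])
gs=cv2.cvtColor(S,cv2.COLOR_BGR2GRAY);print(gs[158:174,312:330])
E
```

```text
side tip [ 401.97627921 -266.59983506  111.23574355] [np.float64(2.1107458245934216), np.float64(2.110745824593491)] -111.65283130931422
pred tip px wrist [255.03051548 194.7366873 ] side [318.56867951 166.81546963]
pred top [254.53814647 313.29294684]
[[ 51  29  32  34  33  33  34  37  37  39  41  66  75]
 [ 60  35  32  32  34  35  37  38  35  38  48  68  70]
 [ 66  51  35  35  45  48  49  40  36  38  59  65  67]
 [ 69  66  53  47  56  59  65  57  47  59  59  59  59]
 [ 71  71  68  57  54  55  62  67  68  68  58  57  62]
 [ 73  72  65  52  37  34  44  58  66  65  61  69 126]
 [126  66  40  25  23  20  24  25  40  62  95 148 185]
 [157  52  26  23  25  25  21  24  27  52 148 189 191]
 [103  25  27  21  24  22  22  28  24  35 109 185 191]
 [ 57  21  22  24  27  23  23  27  24  34  71 171 192]
 [ 34  23  24  23  21  21  25  29  27  32  51 152 192]
 [ 39  35  36  35  36  36  35  40  38  42  50 137 176]
 [ 75  79  78  77  80  77  77  77  78  78  78  92  99]
 [ 80  83  83  80  84  82  82  82  83  83  80  81  81]]
[[ 13  15  82  74  75  75  75  82  83  81  83  84  84  82  84  83  84  79
  
[... 1530 characters left out ...]
156 161 160 159 161 160]
 [171 173 173 175 170 163 138 116 119 137 155 157 157 164 159 157 155 158]
 [163 170 175 175 174 167 147 122 125 146 166 169 168 169 162 160 159 163]
 [148 155 166 172 174 172 153 138 139 156 171 175 174 174 171 168 168 169]
 [141 142 154 163 172 174 165 159 159 166 175 175 176 176 174 175 174 175]
 [136 141 148 161 172 173 173 170 171 173 176 176 178 177 178 179 177 177]
 [142 146 156 165 172 174 177 175 175 176 177 175 176 175 177 176 179 176]
 [156 162 166 168 173 174 175 174 174 174 175 176 176 176 176 179 176 177]
 [171 169 168 166 161 163 164 166 166 169 171 176 177 180 177 178 180 179]
 [170 165 152 145 140 136 140 137 142 146 157 165 173 177 175 177 178 179]]
```

Request:
{"op": "move_arm", "data": {
  "moves": [
    [0.1,-0.07,0,0,0,0,0],
    [0.2,-0.145,0,0,0,0,0],
    [0.3,-0.22,0.03,0,0,0,0],
    [0.383,-0.279,0.07,0,0,0,0],
    [0.383,-0.279,0.11,0,0,0,0],
    [0.383,-0.279,0.11,0,0,0,0],
    [0.383,-0.279,0.11,0,0,0,0]
  ]
}}

```text
time_s: 5.95
tool_pos: [508.3, -210.4, 196.3]
tool_rot: [0.0, 0.998, -0.07, -0.0]
contact_force: [0.8, 0.5, -1.8]
width: 0.295
finger_force: 50.4
```

```bash
python3 - <<'E'
from cell import bot
from h import *
s=bot.state();t=s['tool_pos'];print(s['time_s'],t,s['tool_rot'],s['finger_force'])
c,W,_=shot(bot,'wrist','w5');cs,S,_=shot(bot,'side','s5')
print('tip pred',proj(c,t-[0,0,109.6]),proj(cs,t-[0,0,109.6]),'start px',proj(c,(508.4,-209.4,60)),proj(cs,(508.4,-209.4,60)))
u=proj(cs,t-[0,0,109.6]).round().astype(int);print(u)
a=cv2.resize(S[u[1]-40:u[1]+35,u[0]-50:u[0]+50],(400,300),interpolation=cv2.INTER_CUBIC)
b=cv2.resize(W[130:255,190:320],None,fx=3,fy=3,interpolation=cv2.INTER_CUBIC)
a=cv2.copyMakeBorder(a,0,b.shape[0]-300,0,0,0);cv2.imwrite('pics/v5.png',np.hstack([b,a]))
E
```

```text
5.95 [ 508.27472842 -210.35023866  196.34827183] [ 2.59433166e-04  9.97568759e-01 -6.96881459e-02 -2.56043739e-04] 50.36931395530701
tip pred [254.96576126 194.86724946] [279.13740315 174.74655281] start px [253.98457028 187.03246437] [278.70505162 182.54116963]
[279 175]
```

View pics/v5.png

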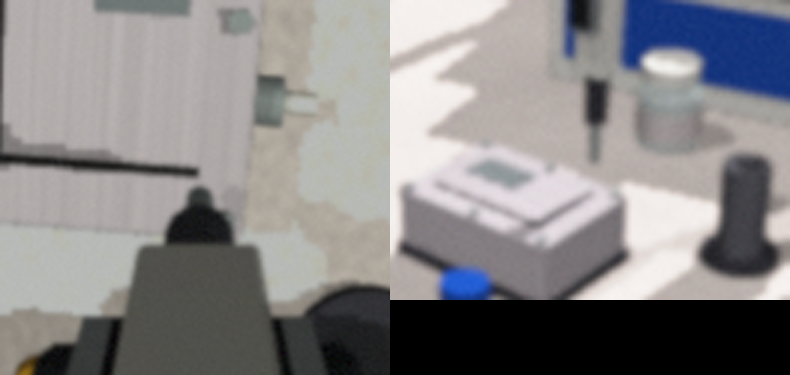

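The tip (crop 200,187) lines up with the seam's free end (198,172), and the side view puts the tip at the expected height. Descending to about 8 mm above the block.

Request:
{"op": "move_arm", "data": {
  "moves": [
    [0,0,0.012,0,0,0,0],
    [0,0,0.026,0,0,0,0],
    [0,0,0.04,0,0,0,0],
    [0,0,0.054,0,0,0,0],
    [0,0,0.066,0,0,0,0],
    [0,0,0.072,0,0,0,0],
    [0,0,0.072,0,0,0,0],
    [0,0,0.072,0,0,0,0],
    [0,0,0.072,0,0,0,0]
  ]
}}

```text
time_s: 7.18
tool_pos: [509.2, -209.5, 178.4]
tool_rot: [0.0, 0.998, -0.069, 0.0]
contact_force: [0.7, -0.5, -1.5]
width: 0.296
finger_force: 50.4
```

```bash
python3 - <<'E'
from cell import bot
from h import *
s=bot.state();t=s['tool_pos'];print(s['time_s'],t,s['tool_rot'],s['finger_force'])
c,W,_=shot(bot,'wrist','w6');cs,S,_=shot(bot,'side','s6')
tip=t-[0,0,109.6];print('tip pred',proj(c,tip),proj(cs,tip),'start px',proj(c,(508.4,-209.4,60)),proj(cs,(508.4,-209.4,60)))
u=proj(cs,tip).round().astype(int);print(u)
a=cv2.resize(S[u[1]-40:u[1]+35,u[0]-50:u[0]+50],(400,300),interpolation=cv2.INTER_CUBIC)
b=cv2.resize(W[130:255,190:320],None,fx=3,fy=3,interpolation=cv2.INTER_CUBIC)
a=cv2.copyMakeBorder(a,0,b.shape[0]-300,0,0,0);cv2.imwrite('pics/v6.png',np.hstack([b,a]))
E
```

```text
7.175 [ 509.16613845 -209.46175193  178.44744396] [ 6.18226484e-05  9.97625364e-01 -6.88738445e-02  1.51960529e-04] 50.36943018436432
tip pred [254.98015593 194.94426218] [278.5738782  179.96106323] start px [255.03500431 193.00092611] [278.70505162 182.54116963]
[279 180]
```

View pics/v6.png

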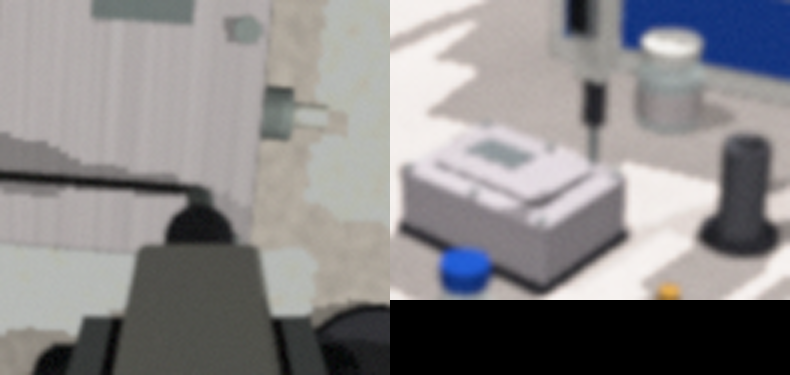

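The tip sits at the seam's free end (crop 200,190) and the side view shows a small gap above the block. Starting the pass along the short leg.

Request:
{"op": "move_arm", "data": {
  "moves": [
    [0.001,-0.013,0,0,0,0,0],
    [0.002,-0.026,0,0,0,0,0],
    [0.003,-0.039,0,0,0,0,0],
    [0.004,-0.052,0,0,0,0,0],
    [0.005,-0.065,0,0,0,0,0],
    [0.006,-0.078,0,0,0,0,0],
    [0.007,-0.091,0,0,0,0,0],
    [0.008,-0.104,0,0,0,0,0],
    [0.009,-0.117,0,0,0,0,0],
    [0.01,-0.13,0,0,0,0,0]
  ]
}}

```text
time_s: 8.52
tool_pos: [516.1, -177.4, 178.3]
tool_rot: [0.0, 0.998, -0.069, 0.0]
contact_force: [-0.3, 0.2, -0.9]
width: 0.301
finger_force: 50.4
```

Request:
{"op": "move_arm", "data": {
  "moves": [
    [0.001,-0.013,0,0,0,0,0],
    [0.002,-0.026,0,0,0,0,0],
    [0.003,-0.039,0,0,0,0,0],
    [0.004,-0.052,0,0,0,0,0],
    [0.005,-0.065,0,0,0,0,0],
    [0.006,-0.078,0,0,0,0,0],
    [0.007,-0.091,0,0,0,0,0],
    [0.008,-0.104,0,0,0,0,0],
    [0.009,-0.117,0,0,0,0,0],
    [0.01,-0.13,0,0,0,0,0],
    [0.01,-0.13,0,0,0,0,0],
    [0.01,-0.13,0,0,0,0,0]
  ]
}}

```text
time_s: 10.02
tool_pos: [522.9, -145.9, 178.3]
tool_rot: [0.0, 0.998, -0.069, 0.0]
contact_force: [-1.0, -0.3, -1.6]
width: 0.293
finger_force: 50.4
```

```bash
python3 - <<'E'
from cell import bot
from h import *
s=bot.state();t=s['tool_pos'];print(s['time_s'],t,s['tool_rot'],s['finger_force'])
c,W,_=shot(bot,'wrist','w7')
# seam long leg in this view vs. expectation
Q,st,px=seam(c,W,(235,60,275,185));print(st)
k=px[:,1]<175
for v in (100,130,160):
    m=px[:,1]==v;print(v,px[m,0].mean(),Q[m].mean(0))
print('tip pred',proj(c,t-[0,0,109.6]))
E
```

```text
10.025 [ 522.93971463 -145.8682252   178.3133043 ] [ 7.27687085e-05  9.97618268e-01 -6.89767068e-02  6.74101512e-06] 50.369778871536255
[ 20  17  11 108 282]
100 262.5 [ 603.86412145 -163.61159572]
130 260.0 [ 578.1171317  -157.91993465]
160 258.0 [ 551.95410214 -152.58467067]
tip pred [254.98035657 194.91235682]
```

Request:
{"op": "move_arm", "data": {
  "moves": [
    [0.0127,0.001,0,0,0,0,0],
    [0.0254,0.002,0,0,0,0,0],
    [0.0381,0.003,0,0,0,0,0],
    [0.0508,0.004,0,0,0,0,0],
    [0.0635,0.005,0,0,0,0,0],
    [0.0762,0.006,0,0,0,0,0],
    [0.0889,0.007,0,0,0,0,0],
    [0.1016,0.008,0,0,0,0,0],
    [0.1143,0.009,0,0,0,0,0],
    [0.127,0.01,0,0,0,0,0],
    [0.1395,0.0107,0,0,0,0,0]
  ]
}}

```text
time_s: 11.45
tool_pos: [557.4, -153.3, 178.3]
tool_rot: [0.0, 0.998, -0.069, 0.0]
contact_force: [-0.6, 0.7, -2.7]
width: 0.295
finger_force: 50.4
```

Request:
{"op": "move_arm", "data": {
  "moves": [
    [0.0127,0.001,0,0,0,0,0],
    [0.0254,0.002,0,0,0,0,0],
    [0.0381,0.003,0,0,0,0,0],
    [0.0508,0.004,0,0,0,0,0],
    [0.0635,0.005,0,0,0,0,0],
    [0.0762,0.006,0,0,0,0,0],
    [0.0889,0.007,0,0,0,0,0],
    [0.1016,0.008,0,0,0,0,0],
    [0.1143,0.009,0,0,0,0,0],
    [0.127,0.01,0,0,0,0,0],
    [0.1395,0.0107,0,0,0,0,0]
  ]
}}

```text
time_s: 12.82
tool_pos: [591.5, -160.7, 178.3]
tool_rot: [0.0, 0.998, -0.069, 0.0]
contact_force: [-0.1, -0.2, -2.1]
width: 0.299
finger_force: 50.4
```

Request:
{"op": "move_arm", "data": {
  "moves": [
    [0.0127,0.001,0,0,0,0,0],
    [0.0254,0.002,0,0,0,0,0],
    [0.0381,0.003,0,0,0,0,0],
    [0.0508,0.004,0,0,0,0,0],
    [0.0635,0.005,0,0,0,0,0],
    [0.0762,0.006,0,0,0,0,0],
    [0.0889,0.007,0,0,0,0,0],
    [0.1016,0.008,0,0,0,0,0],
    [0.1143,0.009,0,0,0,0,0],
    [0.127,0.01,0,0,0,0,0],
    [0.1395,0.0107,0,0,0,0,0],
    [0.1395,0.0107,0,0,0,0,0]
  ]
}}

```text
time_s: 14.32
tool_pos: [625.7, -168.1, 178.3]
tool_rot: [-0.0, 0.998, -0.069, 0.0]
contact_force: [-0.9, 0.6, -2.4]
width: 0.298
finger_force: 50.4
```

Request:
{"op": "move_arm", "data": {
  "moves": [
    [0,0,0,0,0,0,0],
    [0,0,0,0,0,0,0],
    [0,0,-0.05,0,0,0,0],
    [0,0,-0.15,0,0,0,0],
    [0,0,-0.3,0,0,0,0],
    [0,0,-0.45,0,0,0,0],
    [0,0,-0.54,0,0,0,0],
    [0,0,-0.54,0,0,0,0]
  ]
}}

```text
time_s: 15.32
tool_pos: [626.6, -168.0, 316.4]
tool_rot: [0.0, 0.998, -0.069, 0.003]
contact_force: [0.3, -0.9, -2.7]
width: 0.297
finger_force: 50.4
```

```bash
python3 - <<'E'
from cell import bot
from h import *
s=bot.state();t=s['tool_pos'];print(s['time_s'],t,s['tool_rot'],s['finger_force'])
c=cal(bot,'wrist');c2=cal(bot,'side');S=shot(bot,'side','s8')[1];
u=proj(c2,t-[0,0,109.6]);print(u)
# can with vent from the side/top views so far
print(proj(c2,(466,361,130)), proj(c2,(466,361,104)))
r=R.from_euler('ZYX',[-8,0,180],degrees=True)
print(move(s,(545,67,313)), move(s,(466,361,313)), r.as_matrix().round(3).tolist())
E
```

```text
15.325 [ 626.59121083 -167.995558    316.43807021] [ 4.62553413e-04  9.97621817e-01 -6.88673220e-02  2.79087065e-03] 50.3653210401535
[237.5769985  135.74406083]
[165.77385338 292.73160348] [167.7205802  303.18488026]
(array([-0.4525, -0.8862,  0.0107]), array([0., 0., 0.])) (array([-0.9271, -2.0077,  0.0074]), array([0., 0., 0.])) [[0.99, -0.139, -0.0], [-0.139, -0.99, -0.0], [0.0, 0.0, -1.0]]
```

The whole seam is passed and the tip is up at ~207 mm. Now across the bottles.

Request:
{"op": "move_arm", "data": {
  "moves": [
    [-0.05,-0.1,0,0,0,0,0],
    [-0.14,-0.27,0,0,0,0,0],
    [-0.23,-0.45,0,0,0,0,0],
    [-0.32,-0.63,0,0,0,0,0],
    [-0.41,-0.8,0,0,0,0,0],
    [-0.452,-0.886,0,0,0,0,0],
    [-0.452,-0.886,0,0,0,0,0]
  ]
}}

```text
time_s: 16.25
tool_pos: [542.0, 70.3, 312.5]
tool_rot: [-0.0, 0.998, -0.066, -0.001]
contact_force: [0.4, 0.1, -0.9]
width: 0.297
finger_force: 50.4
```

Request:
{"op": "move_arm", "data": {
  "moves": [
    [-0.04,-0.1,0,0,0,0,0],
    [-0.12,-0.27,0,0,0,0,0],
    [-0.2,-0.45,0,0,0,0,0],
    [-0.28,-0.63,0,0,0,0,0],
    [-0.35,-0.8,0,0,0,0,0],
    [-0.387,-0.887,0,0,0,0,0],
    [-0.387,-0.887,0,0,0,0,0],
    [-0.387,-0.887,0,0,0,0,0]
  ]
}}

```text
time_s: 17.25
tool_pos: [479.5, 297.7, 312.5]
tool_rot: [0.001, 0.998, -0.07, -0.0]
contact_force: [0.6, -0.6, -1.7]
width: 0.298
finger_force: 50.4
```

```bash
python3 - <<'E'
from cell import bot
from h import *
c,W,s=shot(bot,'wrist','w9');t=s['tool_pos'];print(s['time_s'],t,s['tool_rot'],s['finger_force'])
print('tip',proj(c,t-[0,0,109.6]),'vent',proj(c,(466,361,130)))
S=shot(bot,'side','s9')[1]
b=cv2.resize(S[230:384,110:260],(410,421),interpolation=cv2.INTER_CUBIC);a=cv2.resize(W,(390,292))
a=cv2.copyMakeBorder(a,0,421-292,0,0,0);cv2.imwrite('pics/v9.png',np.hstack([a,b]))
E
```

```text
17.25 [479.48409349 297.73106575 312.54740262] [ 9.97015097e-04  9.97535313e-01 -7.01587974e-02 -2.19430251e-04] 50.39158880710602
tip [254.81051363 194.88209523] vent [201.93768101 195.42746146]
```

View pics/v9.png

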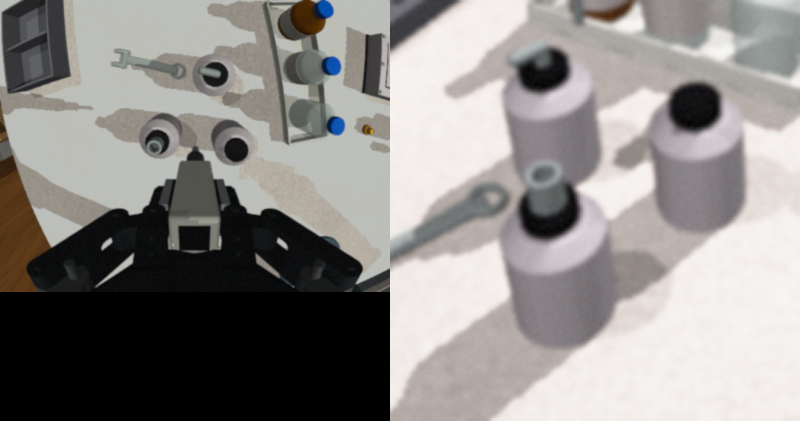

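The vented can, left, has the open tube mouth at wrist ~(201,193) and side ~(167,295). The flat can is at wrist (310,195), the elbow can at (283,98). Refining the mouth centre.

```bash
python3 - <<'E'
from h import *
np.set_printoptions(linewidth=200)
c,W,s=load('w9');g=cv2.cvtColor(W,cv2.COLOR_BGR2GRAY);print(g[180:208,186:216])
cs,S,_=load('s9');g=cv2.cvtColor(S,cv2.COLOR_BGR2GRAY);print(g[284:304,155:178])
E
```

```text
[[110 110 112 117 118 104  71  35  20  18  23  13  20  27  30  39  48  51  52  53  52  51  49  45  34  32  23  21  24  22]
 [112 110 113 116 107  82  44  23  16  16  18  22  30  39  48  51  54  55  57  57  56  58  59  57  56  46  37  29  23  24]
 [110 111 115 115 102  63  26  20  17  16  15  31  44  52  55  56  58  56  58  58  62  63  64  65  64  61  51  33  25  18]
 [113 113 117 117 101  56  21  18  15  19  27  42  53  62  65  65  64  66  66  64  63  64  65  67  70  68  64  41  26  23]
 [111 112 116 118  98  51  19  14  23  25  40  59  77  90  96  98  98  98  93  83  71  69  69  69  72  72  69  55  37  21]
 [110 112 114 114  92  50  21  16  26  47  68  90 110 129 135 135 136 135 129 114  98  85  77  72  73  74  75  69  54  31]
 [110 109 113 107  83  43  15  25  53  82 106 123 136 138 139 140 143 140 140 137 127 113  99  83  77  75  79  75  64  35]
 [110 112 111 103  74  38  21  40  82 115 132 137 132 123 123 125 126 127 129 135 138 138 126 103  84  77  77  79  69  36]
 [111 109 110  99  71  35  28  63 104 131 137 126 105  91  93  97  96  98 104 114 130 138 138 124  99  83  79  79  6
[... 3545 characters left out ...]
8 141 125 106  96  95  96 107 118]
 [179 177 170 160 149 143 149 152 149 146 143 144 146 142 129 118 105  97  79  64  69  88 120]
 [181 177 176 167 148 130 127 136 142 140 139 134 129 118 108  99  94  91  76  54  38  69 124]
 [175 177 173 164 137 110 108 113 118 120 115 113 108 103  98  96  97  91  81  54  31  45 109]
 [171 176 169 146 109  90  95 103 105 105 104 104 100  97  93  94  94  95  86  59  31  29  72]
 [168 170 154 115  75  73  90  99 105 105 104 104 101  97  98  90  93  96  90  66  34  20  46]
 [170 160 128  78  44  59  89  99 105 105 104 104 103  98  94  93  96  98  91  70  37  14  36]
 [167 150 105  51  29  49  77  98 103 103 103 101 101 100  94  93  93  92  87  66  33  18  27]]
```

```bash
python3 - <<'E'
from h import *
c,W,s=load('w9');cs,S,_=load('s9')
w=(202,194.1);q=(165.5,293.0)
print(plane(c,w,130),plane(cs,q,130),tri([ray(c,w),ray(cs,q)]))
print(move(s,(467.5,361,300)))
E
```

```text
[467.55332857 360.62451545 130.        ] [466.011905   361.71571707 130.        ] (array([467.11583938, 360.8523895 , 128.62490717]), [np.float64(0.11108570350895468), np.float64(0.11108570350904583)])
(array([-0.0829, -0.244 ,  0.0497]), array([0., 0., 0.]))
```

Request:
{"op": "move_arm", "data": {
  "moves": [
    [-0.02,-0.06,0,0,0,0,0],
    [-0.05,-0.15,0,0,0,0,0],
    [-0.08,-0.24,0.03,0,0,0,0],
    [-0.083,-0.245,0.08,0,0,0,0],
    [-0.083,-0.245,0.13,0,0,0,0],
    [-0.083,-0.245,0.15,0,0,0,0],
    [-0.083,-0.245,0.15,0,0,0,0],
    [-0.083,-0.245,0.15,0,0,0,0]
  ]
}}

```text
time_s: 18.35
tool_pos: [466.9, 363.1, 276.3]
tool_rot: [-0.0, 0.998, -0.069, 0.0]
contact_force: [-0.1, 0.1, -1.8]
width: 0.295
finger_force: 50.3
```

```bash
python3 - <<'E'
from cell import bot
from h import *
np.set_printoptions(linewidth=200)
c,W,s=shot(bot,'wrist','w10');t=s['tool_pos'];print(s['time_s'],t,s['tool_rot'],s['finger_force'])
V=(467.3,360.8,130)
cs,S,_=shot(bot,'side','s10')
print('tip',proj(c,t-[0,0,109.6]),proj(cs,t-[0,0,109.6]),'vent',proj(c,V),proj(cs,V))
b=cv2.resize(S[240:320,125:205],(400,400),interpolation=cv2.INTER_CUBIC);a=cv2.resize(W[145:225,215:295],(400,400),interpolation=cv2.INTER_CUBIC)
cv2.imwrite('pics/v10.png',np.hstack([a,b]))
E
```

```text
18.35 [466.93833897 363.1307101  276.27517981] [-2.45935957e-04  9.97597857e-01 -6.92697694e-02  3.92517762e-04] 50.2682626247406
tip [255.079409   194.99584128] [161.61523802 277.80120793] vent [257.37561639 183.96208686] [165.26795098 292.396182  ]
```

View pics/v10.png

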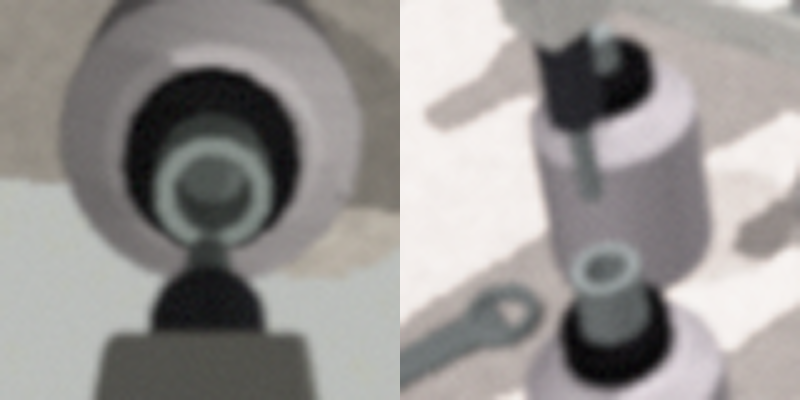

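The wrist crop shows the ring centre at (215,190) and tip at (207,233). The side crop shows the tip at (592,196) and ring at (607,268). Computing the relative offset.

```bash
python3 - <<'E'
from h import *
c,W,s=load('w10');cs,S,_=load('s10')
A=lambda x,y:(215+x/5-.4,145+y/5-.4)
B=lambda x,y:(125+(x-400)/5-.4,240+y/5-.4)
v=tri([ray(c,A(215,190)),ray(cs,B(607,268))]);t=tri([ray(c,A(207,254)),ray(cs,B(592,197))])
print(v,t,v[0]-t[0])
print('planes vent',plane(c,A(215,190),130),plane(cs,B(607,268),130),'tip',plane(c,A(207,254),166.6),plane(cs,B(592,197),166.6))
E
```

```text
(array([467.5400199, 360.0203911, 126.8749171]), [np.float64(0.5615113580848282), np.float64(0.5615113580847828)]) (array([465.45124265, 362.29805264, 163.75052146]), [np.float64(0.24022940461962966), np.float64(0.2402294046198657)]) [  2.08877726  -2.27766154 -36.87560436]
planes vent [468.66026968 360.38724701 130.        ] [464.93208368 361.67179289 130.        ] tip [466.43641526 362.38064864 166.6       ] [463.04180794 364.19265666 166.6       ]
```

Request:
{"op": "move_arm", "data": {
  "moves": [
    [0.005,0.004,0,0,0,0,0],
    [0.0096,0.0076,0,0,0,0,0],
    [0.0096,0.0076,0.015,0,0,0,0],
    [0.0096,0.0076,0.03,0,0,0,0],
    [0.0096,0.0076,0.05,0,0,0,0],
    [0.0096,0.0076,0.07,0,0,0,0],
    [0.0096,0.0076,0.085,0,0,0,0],
    [0.0096,0.0076,0.1,0,0,0,0],
    [0.0096,0.0076,0.108,0,0,0,0],
    [0.0096,0.0076,0.108,0,0,0,0],
    [0.0096,0.0076,0.108,0,0,0,0],
    [0.0096,0.0076,0.108,0,0,0,0]
  ]
}}

```text
time_s: 19.95
tool_pos: [468.7, 361.2, 249.0]
tool_rot: [-0.0, 0.998, -0.069, 0.0]
contact_force: [-0.1, -0.2, -1.7]
width: 0.302
finger_force: 50.3
```

```bash
python3 - <<'E'
from cell import bot
from h import *
c,W,s=shot(bot,'wrist','w11');t=s['tool_pos'];print(s['time_s'],t,s['tool_rot'],s['finger_force'],np.abs(s['joint_velocities']).max())
cs,S,_=shot(bot,'side','s11')
print('tip',proj(c,t-[0,0,109.6]),proj(cs,t-[0,0,109.6]))
b=cv2.resize(S[240:320,125:205],(400,400),interpolation=cv2.INTER_CUBIC);a=cv2.resize(W[145:225,215:295],(400,400),interpolation=cv2.INTER_CUBIC)
cv2.imwrite('pics/v11.png',np.hstack([a,b]))
E
```

```text
19.95 [468.69958718 361.20815395 248.95545158] [-1.00388758e-04  9.97625921e-01 -6.88657360e-02  1.46925076e-04] 50.2687668800354 0.0016983748876326333
tip [254.99703412 194.95482604] [163.76024659 288.40034275]
```

View pics/v11.png

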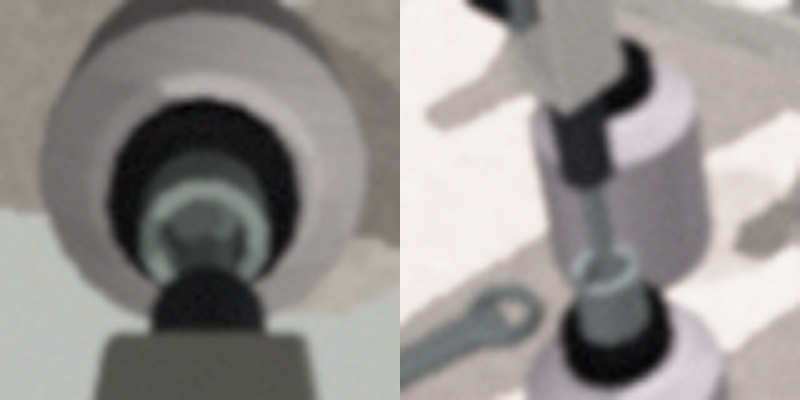

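The tip is centred over the tube mouth in both views: wrist tip (207,254) against ring (205,242), side tip (600,252) against ring (607,268). The gap is about 9 mm and nothing is touching, so I'm handing in.

```bash
python3 -c "
from cell import bot
print(bot.finish_job())"
```

```text
the job is handed in; nothing more can be done
None
```

I handed the job in at about 20 s on the robot's clock, with the sniffer still gripped, upright and still, its tip centred about 9 mm above the vent tube. It passed the whole L-shaped joint at about 26 mm/s, roughly 8 mm above the block, then crossed about 55 mm above the bottle caps; I saw no contact with the block, bottles or cans. No verdict came back.

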